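Click the bench supply up to the fourth dot and switch it on

ROBOT

A 6-joint arm with a two-finger parallel gripper is mounted at the origin on the work surface. World frame = base frame: x ahead of the robot, y to its left, z up, the work surface at z = 0. Lengths are in m, angles in rad, forces in N, time in s.
With the tool pointing down it reaches from about 0.375 to 0.9 m from the base axis. Payload 3.1 kg.
Tool frame: the origin (TCP) lies between the finger pads; the fingertips stand 19 mm ahead of it and the grasp point (between the pads) is the TCP; z points along the fingers, y is the line along which they close (so a half turn about z gives the same grasp; the last joint's range is limited). The gripper opens to 87 mm and grips with 3 to 60 N. Pads are 19 mm wide; open, the fingers measure 117 mm over their backs; the gripper's body (75 mm by 190 mm) begins 51 mm behind the grasp point.
Start: joints at [1.151, 0.527, 1.433, -0, 1.181, -0.178], TCP at [0.15, 0.607, 0.242] pointing down, gripper open.
Joint ranges: [-3.08, 3.08], [-0.75, 2.2], [0.22, 2.44], [-1.43, 4.57], [0, 2.65], [-2.85, 2.85]. Speed limits (rad/s): [2.79, 2.79, 3.14, 3.14, 3.14, 3.14].

INTERFACE

Orientations are given as a 3x3 rotation matrix whose columns are the frame's x, y, z axes.
In Python, from workcell import get_obs, capture, job_done, regions_of, pinpoint gives the robot as it stands.
- The arm moves only by the tool move_arm, never from a script. Its argument "increments" is text: rows parted by semicolons, each of 6 numbers parted by spaces: the shift along the tool's x, y, z in units of 40 mm (1.0 is 40 mm), then the turn, a rotation vector about the tool's x, y, z in degrees. In form: tx ty tz ax ay az; .... A call has 1 to 12 rows; each row is the pose to reach, as a shift and turn from the pose commanded when the call began, along the tool's axes at that moment; what a row does not reach only later rows make up. A row lasts 1/12 s, in which the tool goes at most 41.7 mm and 7.16 degrees, less where a joint would pass 70% of its speed; a pose out of reach is approached as far as the arm can. A call with a gripper value outside its range is refused whole. "grip" is the closure, from -1 (fully open) to 1 (shut), so that 0 is half open, set as the call begins (left out, the last holds). The fingers move at their own pace and stop on an object; "squeeze" is the grip in N (left out, the last holds). Time passes only in rows, so rows that repeat a pose let the fingers close. It gives the time, the measured TCP pose, the force, the opening and the grip force at its end, in the units of the state.
- get_obs(): the state, without advancing time (a new reading comes with each control period).
- capture(name): name is "scene" or "top" or "wrist"; returns a dict with "color" (400x640x3 uint8, red, green, blue), "fx", "fy", "cx", "cy" (pixels), "R" (3x3) and "t" (3): a world point X has camera coordinates R X + t. Camera axes: x right, y down, z forward; pixel columns grow to the right and rows downward; lengths in m; the calibration is good to about 2 mm. The wrist camera is an equidistant fisheye: a pixel r from the principal point sees the ray r / f radians off the axis. A picture is of the moment at which its call begins. There is no depth.
- job_done(): hands the job in; it is judged then, once.
Trained networks look in the newest picture that a camera, given by its name, has taken for a name from the list of things; names that differ only in an ending like _2 or _b are one class to them, and where a whole thing is asked for, a point or a joint stands for the part that bears it (a point fixed in the world has none). Each returns a list of dicts, best first, with "confidence" (0 to 1); they miss things now and then, are a little off and sometimes report something else, mostly with a low value. They report only what shows in the picture. A call takes as long as a camera call.
- regions_of(camera, label): "region" (400x640 bool, what is visible of it).
- pinpoint(camera, label): "centre" ([x, y, z] in m, in world coordinates, good to about 4 mm: a listed point, or the origin of a listed thing).
The state is a dict: "clock": time; "qpos": joint angles; "qd": joint speeds; "joint_torque": joint torques, N m; "eef_pos": TCP position; "tcp_rot": TCP orientation; "wrist_force": force on the tool from outside, world axes, zero at the start; "wrist_torque": the same for the moment, N m; "grip_width": opening from 0.0 (shut) to 1.0 (fully open); "gripper_force": force on a finger pad.
Only numpy, scipy, OpenCV 4.12 (cv2) and the standard library are available. Lean on these libraries where they do the work, as an engineer would, in place of code of your own. Each camera call takes 0.05 s, during which the arm holds its last target. There are 200 camera calls.

TASK

Set the bench power supply for the lamp test: with a fingertip, push the side of its selector lever clockwise, click by click, from where it stands to the fourth dot after the off bar, never letting it click past that dot and never pinching it between the fingers. Only then press the round steel push button on the same panel all the way down and let it come up again. Leave the supply standing where it is, and do not turn the small round knob or disturb anything else on the bench.

Things in the scene. Friction and masses are not known exactly. Their poses are not given: they have to be found in the camera images.
- supply: grey bench power supply, a flat loose case 220 (x) x 300 (y) x 70 mm high, 2 to 3.5 kg, with an aluminium top panel that carries all the controls. Origin at the centre of its underside; x points away from the robot when its yaw is 0, y to the left, z up. Controls on the panel, in this frame: selector axis at (15, 35) mm, push button at (-65, -85) mm, trimmer knob at (-70, 95) mm
- selector_axis (a point): point on the selector's axis at the height of the panel (70 mm above the bench), axes as those of the supply. Printed black marks lie 70 mm from the axis: the off bar (22 x 7 mm, pointing at the axis), then six round dots which grow from 7.5 to 13.5 mm across
- selector (a joint): angle of the black selector lever, rad, growing clockwise seen from above; seven detent positions 0.524 rad (30 degrees) apart: 0 = the off bar (lever points along the supply's +y), n x 0.524 = dot n; dot 3 lies straight along the supply's +x, dot 6 along -y. Start: off, dot 1 or dot 2. It takes about 3 N at the lever's end; half-way to the next position it gets over the tooth and springs forward into that position by itself
- lever_tip (a point): the middle of the lever's outer end, 55 mm from the axis and 19 mm above the panel. The lever is a single blade from 12 mm behind the axis to the tip, 12 mm wide, from 8 to 30 mm above the panel, with a white line on top, on a low round hub 30 mm across whose top is 10 mm above the panel; its +y axis points from the axis to the tip, +z up. Below the hub is a disc 44 mm across and 4 mm high
- output (a joint): travel of the round steel push button, m: 0 up, 0.006 fully down; springs back, about 5 N fully down
- output_top (a point): centre of the top face of the push button, 28 mm across, 18 mm above the panel when up; black collar round it 44 mm across and 8 mm high
- trimmer (a joint): angle of the small round black trimmer knob (not to be turned), rad, 0 at the start
- trimmer_top (a point): centre of the top of the trimmer knob, 28 mm across, 20 mm above the panel
- terminal: bystander: white terminal block 18 x 40 x 16 mm lying on the supply's panel; origin under its centre
- driver: bystander: black screwdriver 190 mm long, 26 mm thick, lying along its x; origin under its middle
- tape: bystander: black ring (roll of tape) 100 mm across, 19 mm high; origin under its centre
- lampholder: bystander: white ceramic lampholder 56 mm across, 50 mm high; origin under its centre
- wallbox: bystander: white open wall box 85 x 85 x 45 mm; origin under its centre
- spanner: bystander: steel spanner 160 mm long, 8 mm thick, lying along its x; origin under its middle
- spool: bystander: grey spool 64 mm across, 50 mm high; origin under its centre

How it is judged:
By the outcome, as a careful person would: the job done as asked, in the order asked, and still so for the second after the job is handed in, with the robot touching nothing.
It also fails if it takes over 51 s, if anything falls off the work surface, if the arm or the gripper's body presses on something with over 40 N, if the wrist force passes 120 N, or if a joint passes its speed limit or range.

## Working session

There is one attempt and no reset: what is moved stays moved. The work goes in short steps, Python scripts to look and compute and a tool call to move; the robot and the scene stay as the last step left them, time stands still between calls to the robot, and variables do not carry over. Pictures are saved under pics/ and viewed, at most 10 in all, crops included, and the job is handed in when it is done.

Besides the shell and the picture viewer there is one more tool, called as a command line: name --argument value ..., lists and objects as JSON in quotes. move_arm: Moves the arm, as the interface text tells. Its arguments: {"type":"object","properties":{"increments":{"type":"string"},"grip":{"type":"number"},"squeeze":{"type":"number"}},"required":["increments"]}

```bash
mkdir -p pics
python3 - <<'E'
from workcell import *
import cv2, numpy as np
o=get_obs(); print(o['clock'],o['eef_pos'],o['tcp_rot'],o['grip_width'])
for c in ['top','scene']:
    d=capture(c); cv2.imwrite(f'pics/{c}1.png',d['color'][:,:,::-1])
    print(c,d['fx'],d['R'].round(3).tolist(),d['t'])
    for l in ['supply','selector_axis','lever_tip','output_top','trimmer_top','terminal','driver','tape','lampholder','wallbox','spanner','spool']:
        p=pinpoint(c,l); print(l,[(np.round(q['centre'],3).tolist(),round(q['confidence'],2)) for q in p[:2]])
E
```

```text
0.0 [0.14935023 0.60618442 0.24058618] [[-9.70903167e-01  2.39470903e-01 -8.52936759e-04]
 [ 2.39472143e-01  9.70901310e-01 -1.93375193e-03]
 [ 3.65040095e-04 -2.08174047e-03 -9.99997767e-01]] 0.9972457745022033
top 502.94828624383007 [[-0.019, -1.0, -0.007], [-0.994, 0.02, -0.104], [0.104, 0.005, -0.995]] [0.08523693 0.60200553 1.12535066]
supply [([0.534, -0.065, -0.002], 0.96), ([0.465, -0.284, 0.002], 0.67)]
selector_axis [([0.543, -0.027, 0.073], 0.57), ([0.573, 0.021, 0.09], 0.53)]
lever_tip [([0.572, 0.022, 0.09], 0.53)]
output_top [([0.464, -0.151, 0.085], 0.52)]
trimmer_top [([0.457, 0.026, 0.088], 0.51)]
terminal []
driver [([0.465, -0.283, -0.002], 0.78)]
tape [([0.597, 0.181, 0.001], 0.95), ([0.375, -0.082, -0.0], 0.67)]
lampholder [([0.448, 0.157, 0.002], 0.86)]
wallbox [([0.604, -0.173, 0.066], 0.65), ([0.697, -0.049, 0.002], 0.57)]
spanner [([0.465, -0.155, 0.085], 0.7), ([0.376, -0.078, -0.0], 0.56)]
spool [([0.599, 0.183, -0.001], 0.2)]
scene 477.17797011694404 [[0.407, 0.914, 0.011], [0.761, -0.332, -0.558], [-0.506, 0.235, -0.83]] [-0.29968495 -0.40744901  1.42293264]
supply [([0.531, -0.064, 0.002], 0.76), ([0.467, -0.153, 0.09], 0.39)]
selector_axis [([0.546, -0.034, 0.07], 0.71)]
lever_tip [([0.574, 0.021, 0.086], 0.77)]
output_top [([0.469, -0.149, 0.09], 0.46)]
trimmer_top [([0.46, 0.032, 0.088], 0.47)]
terminal [([0.599, -0.175, 0.073], 0.59), ([0.464, -0.148, 0.087], 0.35)]
driver [([0.463, -0.282, 0.002], 0.89)]
tape [([0.46, 0.029, 0.09], 0.59), ([0.591, 0.182, 0.001], 0.57)]
lampholder [([0.451, 0.157, -0.0], 0.87)]
wallbox [([0.698, -0.043, 0.004], 0.62), ([0.464, -0.283, 0.002], 0.36)]
spanner [([0.529, -0.065, 0.002], 0.67), ([0.375, -0.083, -0.003], 0.48)]
spool [([0.374, -0.085, 0.001], 0.65)]
```

Run:
```python
import cv2
a=cv2.imread('pics/top1.png')[130:400,130:530]
cv2.imwrite('pics/top1c.png',cv2.resize(a,None,fx=2,fy=2,interpolation=cv2.INTER_CUBIC))
```

```text
(no output)
```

View pics/top1c.png

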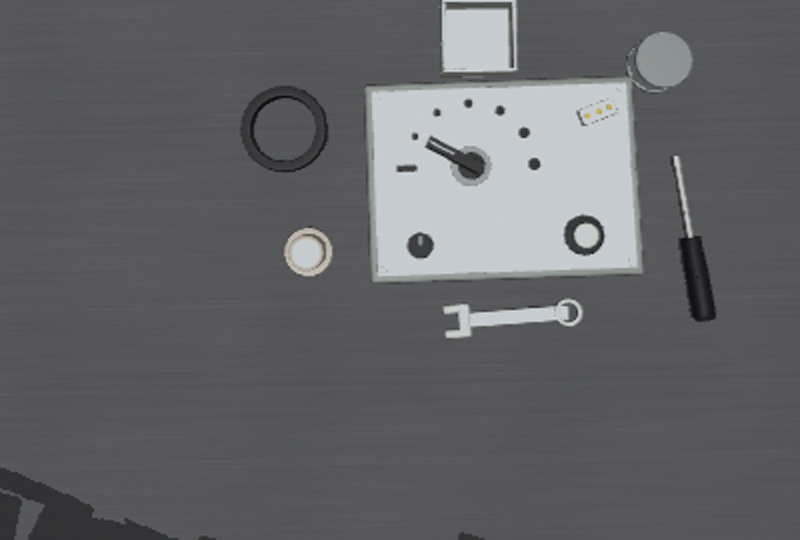

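The crop shows the lever pointing at dot 1: tip near (430,142), axis near (470,165) and dots at (415,136), (437,112), (468,103), (500,110), (524,132) and (534,163). The terminal block is far right, near (598,110). Next I'll fit the supply pose from the marks.

```bash
cat > h.py <<'E'
import numpy as np, cv2
from workcell import *
def ray(d,px,z):
    k=np.array([(px[0]-d['cx'])/d['fx'],(px[1]-d['cy'])/d['fy'],1.]); R=d['R'];c=-R.T@d['t'];v=R.T@k
    return c+v*(z-c[2])/v[2]
def proj(d,X):
    p=d['R']@np.asarray(X)+d['t'];return np.array([d['fx']*p[0]/p[2]+d['cx'],d['fy']*p[1]/p[2]+d['cy']])
def plan(ax,poses,z):
    """poses: (world xy, yaw of tool x deg) -> rows in tool frame of the present pose"""
    pass
E
python3 - <<'E'
from h import *
d=capture('top'); g=cv2.cvtColor(d['color'],cv2.COLOR_RGB2GRAY).astype(float)
seeds=[(415,136),(437,112),(468,103),(500,110),(524,132),(534,163)]
W=[]
for u,v in seeds:
    x0,y0=int(round(130+u/2)),int(round(130+v/2)); w=6
    p=g[y0-w:y0+w+1,x0-w:x0+w+1]; m=np.clip(np.median(p)-15-p,0,None)
    yy,xx=np.mgrid[-w:w+1,-w:w+1]
    if u==415: m[xx>3]=0
    W.append(ray(d,(x0+(xx*m).sum()/m.sum(),y0+(yy*m).sum()/m.sum()),.07)[:2])
W=np.array(W); a=np.radians(90-30*np.arange(1,7)); L=np.c_[np.cos(a),np.sin(a)]*.07
Lc=L-L.mean(0);Wc=W-W.mean(0)
th=np.arctan2((Lc[:,0]*Wc[:,1]-Lc[:,1]*Wc[:,0]).sum(),(Lc*Wc).sum())
R=np.array([[np.cos(th),-np.sin(th)],[np.sin(th),np.cos(th)]])
ax=W.mean(0)-R@L.mean(0)
print('yaw',np.degrees(th),'axis',ax,'res mm',((W-(L@R.T+ax))*1e3).round(1).tolist())
f=lambda x,y:(ax+R@np.array([x-15,y-35])/1e3).round(4)
print('button',f(-65,-85),'trim',f(-70,95),'centre',f(0,0),'tip1',f(15+55*np.cos(a[0]),35+55*np.sin(a[0])))
# button pixel check: ring top at .088
c=ray(d,(130+587/2,130+236/2),.088);print('btn img',c)
E
```

```text
yaw 0.8311181896027715 axis [ 0.54397936 -0.03030453] res mm [[-0.0, -0.0], [0.1, 0.1], [-0.0, -0.1], [-0.0, -0.0], [0.1, 0.1], [-0.0, -0.1]]
button [ 0.4657 -0.1515] trim [0.4581 0.0285] centre [ 0.5295 -0.0655] tip1 [0.5708 0.0177]
btn img [ 0.46413715 -0.15261824  0.088     ]
```

```bash
cat >> h.py <<'E'
from scipy.spatial.transform import Rotation as Ro
AX=np.array([.5440,-.0303]); YAW=.83
def row(p,yaw,o=None):
    o=o or get_obs(); R=o['tcp_rot']; c,s=np.cos(np.radians(yaw)),np.sin(np.radians(yaw))
    T=np.array([[c,s,0],[s,-c,0],[0,0,-1]])
    return np.r_[R.T@(np.asarray(p)-o['eef_pos'])/.04, Ro.from_matrix(R.T@T).as_rotvec(degrees=True)].round(2)
def lev(n,r,off,z,o=None,dy=0):
    a=90+YAW-30*n; u=np.array([np.cos(np.radians(a)),np.sin(np.radians(a))]); q=np.array([-u[1],u[0]])
    return row(np.r_[AX+r/1e3*u+off/1e3*q,z],a+dy,o)
E
python3 -c "
from h import *
print(lev(1,42,42,.17),lev(1,42,42,.103))"
```

```text
[-12.65 -11.81   1.79   0.    -0.   105.32] [-12.65 -11.81   3.46   0.    -0.   105.32]
```

move_arm --increments "-12.65 -11.81 1.5 0 0 105.3; -12.65 -11.81 1.5 0 0 105.3; -12.65 -11.81 1.5 0 0 105.3; -12.65 -11.81 1.5 0 0 105.3; -12.65 -11.81 1.5 0 0 105.3; -12.65 -11.81 1.5 0 0 105.3; -12.65 -11.81 1.5 0 0 105.3; -12.65 -11.81 1.5 0 0 105.3; -12.65 -11.81 1.5 0 0 105.3; -12.65 -11.81 1.5 0 0 105.3; -12.65 -11.81 1.5 0 0 105.3; -12.65 -11.81 1.5 0 0 105.3" --grip 1 --squeeze 5

```text
clock: 2.35
eef_pos: [0.4227, 0.1878, 0.1985]
tcp_rot: [[0.176, 0.984, 0.001], [0.984, -0.176, 0.0], [0.0, 0.001, -1.0]]
wrist_force: [1.4, -0.1, 0.9]
grip_width: 0.17
gripper_force: 0.0
```

```bash
python3 -c "
from h import *
o=get_obs();print(o['clock'],o['eef_pos'],o['grip_width'],o['wrist_force']);print(lev(1,42,42,.17))"
```

```text
2.35 [0.42274697 0.18775993 0.19854209] 0.1703252528158369 [ 1.42959916 -0.08010748  0.91833586]
[-3.5   3.29  0.71  0.05 -0.03 19.01]
```

move_arm --increments "-3.5 3.29 0.71 0 0 19; -3.5 3.29 0.71 0 0 19; -3.5 3.29 0.71 0 0 19; -3.5 3.29 0.71 0 0 19; -3.5 3.29 0.71 0 0 19; -3.5 3.29 0.71 0 0 19; -3.5 3.29 0.71 0 0 19; -3.5 3.29 0.71 0 0 19; -3.5 3.29 0.71 0 0 19"

```text
clock: 3.1
eef_pos: [0.5265, 0.0303, 0.17]
tcp_rot: [[0.481, 0.877, -0.001], [0.877, -0.481, 0.0], [-0.0, -0.001, -1.0]]
wrist_force: [-0.2, -0.0, -0.2]
grip_width: 0.006
gripper_force: 0.0
```

```bash
python3 -c "
from h import *
o=get_obs();print(o['clock'],o['eef_pos'],o['grip_width'],o['wrist_force']);print(lev(1,42,42,.17),lev(1,42,42,.103))
d=capture('wrist'); cv2.imwrite('pics/w1.png',d['color'][:,:,::-1])"
```

```text
3.1 [0.52650446 0.03033808 0.17004945] 0.0064549678231943875 [-0.21709977 -0.01858053 -0.20966436]
[-0.06  0.07  0.   -0.07  0.01  0.44] [-0.06  0.07  1.68 -0.07  0.01  0.44]
```

View pics/w1.png

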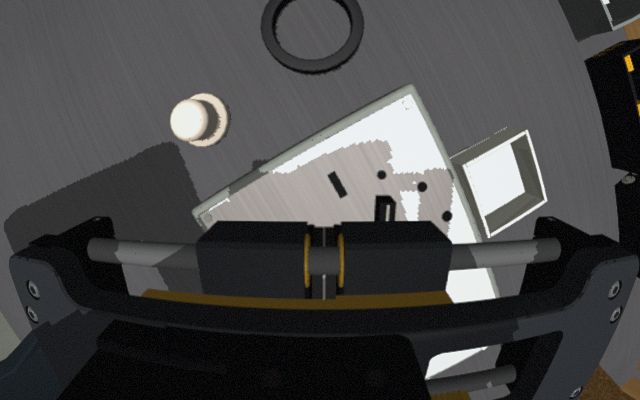

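Wrist view: the closed fingers are at (325,260). The lever's end is at (385,210), on the tool's +y side as intended, and nothing lies beneath the fingers. I'll descend beside the lever.

move_arm --increments "-0.06 -0.03 0.6 0 0 0.4; -0.06 -0.03 1.1 0 0 0.4; -0.06 -0.03 1.5 0 0 0.4; -0.06 -0.03 1.68 0 0 0.4; -0.06 -0.03 1.68 0 0 0.4; -0.06 -0.03 1.68 0 0 0.4"

```text
clock: 3.65
eef_pos: [0.5253, 0.0284, 0.103]
tcp_rot: [[0.487, 0.874, -0.0], [0.874, -0.487, 0.0], [-0.0, -0.0, -1.0]]
wrist_force: [0.1, -0.1, -1.0]
grip_width: 0.006
gripper_force: 0.0
```

```bash
python3 -c "
from h import *
o=get_obs();print(o['clock'],o['eef_pos'],o['grip_width'],o['wrist_force'])
for k in [(1,26),(1,21),(1.2,21),(1.4,21),(1.6,21),(1.7,21),(1.8,21)]: print(k,lev(k[0],42,k[1],.103))
d=capture('scene'); c=proj(d,[.54,-.03,.09]).astype(int);print(c); a=d['color'][c[1]-70:c[1]+70,c[0]-90:c[0]+90,::-1]; cv2.imwrite('pics/s2.png',cv2.resize(a,None,fx=4,fy=4,interpolation=2))"
```

```text
3.65 [0.52528225 0.0283837  0.103045  ] 0.005918593472040649 [ 0.09301798 -0.10975634 -0.95060551]
(1, 26) [-0.    0.47  0.   -0.01  0.    0.04]
(1, 21) [-0.    0.6   0.   -0.01  0.    0.04]
(1.2, 21) [ 0.05  0.71  0.   -0.01  0.    6.04]
(1.4, 21) [ 8.000e-02  8.300e-01  0.000e+00 -1.000e-02  0.000e+00  1.204e+01]
(1.6, 21) [ 1.100e-01  9.500e-01  0.000e+00 -1.000e-02  0.000e+00  1.804e+01]
(1.7, 21) [ 1.100e-01  1.010e+00  0.000e+00 -1.000e-02  0.000e+00  2.104e+01]
(1.8, 21) [ 1.200e-01  1.070e+00  0.000e+00 -1.000e-02  0.000e+00  2.404e+01]
[275 181]
```

View pics/s2.png

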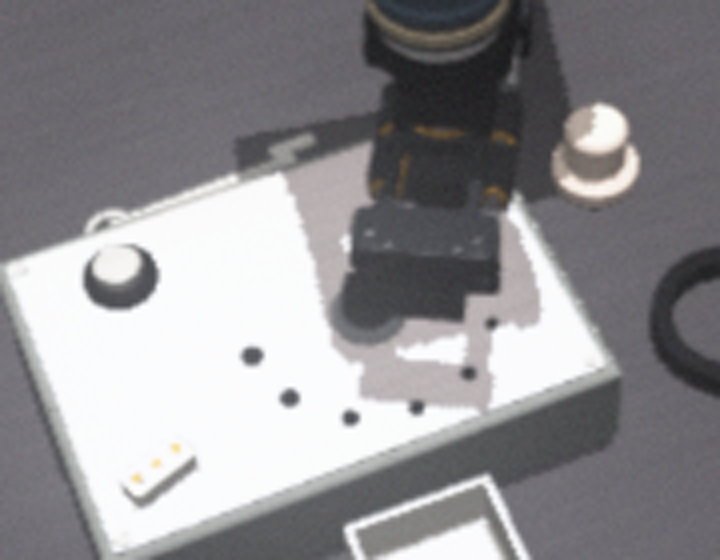

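The gripper stands beside the lever on its counterclockwise side and hides most of it; the rest of the panel is clear. I'll push gently and watch for contact.

move_arm --increments "0 0.25 0 0 0 0; 0 0.47 0 0 0 0; 0 0.55 0 0 0 0; 0 0.6 0 0 0 0; 0 0.6 0 0 0 0"

```text
clock: 4.12
eef_pos: [0.5473, 0.0154, 0.1031]
tcp_rot: [[0.488, 0.873, 0.001], [0.873, -0.488, -0.0], [0.0, 0.001, -1.0]]
wrist_force: [-0.5, -0.4, 0.0]
grip_width: 0.008
gripper_force: 0.0
```

move_arm --increments "0.02 0.05 0 0 0 3; 0.05 0.11 0 0 0 6; 0.05 0.11 0 0 0 6"

```text
clock: 4.37
eef_pos: [0.5514, 0.0155, 0.1028]
tcp_rot: [[0.577, 0.817, 0.0], [0.817, -0.577, -0.0], [0.0, 0.0, -1.0]]
wrist_force: [0.2, -0.2, 0.4]
grip_width: 0.007
gripper_force: 0.0
```

```bash
python3 -c "
from h import *
o=get_obs();print(o['clock'],o['eef_pos'],o['grip_width'],o['wrist_force'])
for k in [(1.4,21),(1.5,21),(1.6,21),(1.7,21),(1.8,21)]: print(k,lev(k[0],42,k[1],.103))
for c in ['top','scene','wrist']:
  d=capture(c);p=pinpoint(c,'lever_tip')
  for q in p[:2]:
    v=np.array(q['centre'])[:2]-AX; print(c,q['centre'],q['confidence'],'n=',(90+YAW-np.degrees(np.arctan2(v[1],v[0])))/30,np.hypot(*v))"
```

```text
4.3667 [0.55142554 0.01546585 0.10280485] 0.0073565340642464195 [ 0.22932566 -0.17757507  0.43896702]
(1.4, 21) [ 0.06  0.09 -0.    0.01 -0.01  5.91]
(1.5, 21) [ 0.08  0.15 -0.    0.01 -0.01  8.91]
(1.6, 21) [ 9.000e-02  2.100e-01 -0.000e+00  1.000e-02 -1.000e-02  1.191e+01]
(1.7, 21) [ 1.100e-01  2.700e-01 -0.000e+00  1.000e-02 -1.000e-02  1.491e+01]
(1.8, 21) [ 1.200e-01  3.300e-01 -0.000e+00  1.000e-02 -1.000e-02  1.791e+01]
top [0.5322, -0.0648, -0.0022] 0.28 n= 6.657072493086132 0.0364621721788486
scene [0.4659, -0.1504, 0.0886] 0.5 n= 7.128853467586712 0.14326067150477836
wrist [0.5769, 0.0156, 0.0856] 0.61 n= 1.2154010191792035 0.05647317947486218
```

move_arm --increments "0.03 0.05 0 0 0 3; 0.06 0.09 0 0 0 6; 0.06 0.09 0 0 0 6"

```text
clock: 4.92
eef_pos: [0.5535, 0.016, 0.1025]
tcp_rot: [[0.659, 0.752, -0.005], [0.752, -0.659, 0.001], [-0.002, -0.004, -1.0]]
wrist_force: [-3.2, 0.5, 2.4]
grip_width: 0.005
gripper_force: 1.6
```

```bash
cat > look.py <<'E'
from h import *
import sys
o=get_obs();print(o['clock'],o['eef_pos'],o['wrist_force'].round(2))
n0=float(sys.argv[1])
for k in n0+np.arange(0,7)*.1: print(round(k,2),lev(k,42,21,.103,o))
N=[]
for i in range(3):
  d=capture('wrist');p=pinpoint('wrist','lever_tip')
  if p:
    v=np.array(p[0]['centre'])[:2]-AX; N.append((round(p[0]['confidence'],2),round((90+YAW-np.degrees(np.arctan2(v[1],v[0])))/30,3),round(np.hypot(*v),3)))
print(N)
cv2.imwrite('pics/w_%s.png'%sys.argv[1],d['color'][:,:,::-1])
E
python3 look.py 1.4
```

```text
4.9167 [0.55350803 0.01596577 0.10248674] [-3.17  0.5   2.44]
1.4 [ 0.02  0.06 -0.01 -0.23  0.14 -0.04]
1.5 [ 0.05  0.11 -0.01 -0.23  0.14  2.96]
1.6 [ 0.07  0.17 -0.01 -0.22  0.15  5.96]
1.7 [ 0.09  0.23 -0.01 -0.22  0.16  8.96]
1.8 [ 1.100e-01  2.900e-01 -1.000e-02 -2.200e-01  1.600e-01  1.196e+01]
1.9 [ 1.200e-01  3.500e-01 -1.000e-02 -2.100e-01  1.700e-01  1.496e+01]
2.0 [ 1.300e-01  4.100e-01 -1.000e-02 -2.100e-01  1.700e-01  1.796e+01]
[(0.53, np.float64(1.144), np.float64(0.055)), (0.42, np.float64(1.13), np.float64(0.054)), (0.45, np.float64(1.064), np.float64(0.057))]
```

View pics/w_1.4.png

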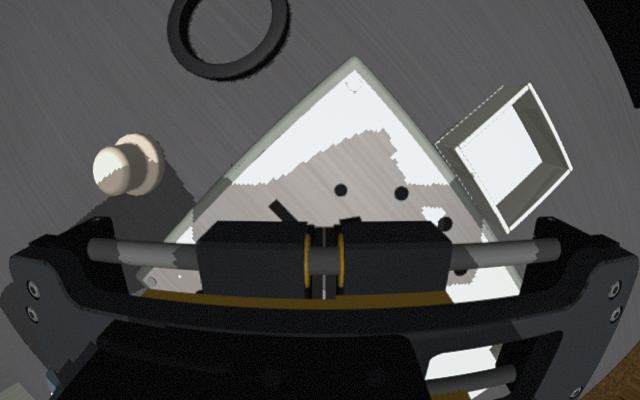

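Wrist view: the fingers at (325,260) have just met the lever, whose end peeks out at (350,220), and the force has reached about 3 N. I'll keep pushing in small steps, with the contact offset reduced to about 16 mm.

```bash
sed -i 's/lev(k,42,21,/lev(k,42,16,/' look.py; python3 look.py 1.2
```

```text
5.2167 [0.55396142 0.01579808 0.10253042] [-4.87  0.78  2.8 ]
1.2 [-0.03  0.06 -0.01 -0.16  0.09 -5.98]
1.3 [-0.    0.12 -0.01 -0.16  0.09 -2.98]
1.4 [ 0.02  0.17 -0.01 -0.16  0.1   0.02]
1.5 [ 0.04  0.23 -0.01 -0.15  0.1   3.02]
1.6 [ 0.05  0.28 -0.01 -0.15  0.11  6.02]
1.7 [ 0.07  0.34 -0.01 -0.15  0.11  9.02]
1.8 [ 8.000e-02  4.000e-01 -1.000e-02 -1.400e-01  1.100e-01  1.202e+01]
[(0.61, np.float64(1.038), np.float64(0.055)), (0.62, np.float64(1.048), np.float64(0.055)), (0.43, np.float64(1.216), np.float64(0.055))]
```

move_arm --increments "0.0 0.05 -0.03 0 0 0; 0.0 0.1 -0.04 0 0 0; 0.01 0.14 -0.04 0 0 0; 0.01 0.14 -0.04 0 0 0"

```text
clock: 5.85
eef_pos: [0.5621, 0.0114, 0.1047]
tcp_rot: [[0.659, 0.752, 0.004], [0.752, -0.659, -0.001], [0.002, 0.004, -1.0]]
wrist_force: [1.0, 0.4, -0.4]
grip_width: 0.002
gripper_force: 0.1
```

```bash
python3 look.py 1.5
```

```text
5.85 [0.56213573 0.01137023 0.10472228] [ 0.95  0.37 -0.37]
1.5 [-0.01 -0.    0.04  0.22 -0.13  2.97]
1.6 [ 0.    0.06  0.04  0.22 -0.13  5.97]
1.7 [ 0.02  0.11  0.04  0.22 -0.14  8.97]
1.8 [ 0.03  0.17  0.04  0.21 -0.14 11.97]
1.9 [ 0.04  0.23  0.04  0.21 -0.15 14.97]
2.0 [ 0.04  0.29  0.04  0.21 -0.16 17.97]
2.1 [ 0.04  0.35  0.04  0.2  -0.16 20.97]
[(0.56, np.float64(5.301), np.float64(0.153)), (0.41, np.float64(1.417), np.float64(0.055)), (0.39, np.float64(1.463), np.float64(0.056))]
```

View pics/w_1.5.png

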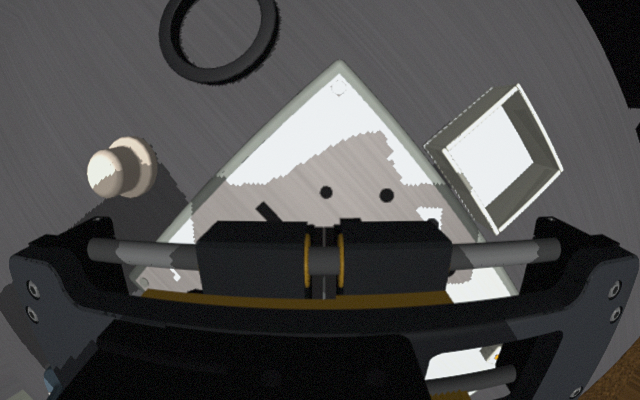

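```bash
python3 -c "
from h import *
o=get_obs();print(o['eef_pos'],o['wrist_force'].round(2))
d=capture('top');c=proj(d,[.56,-.03,.08]).astype(int);a=d['color'][c[1]-60:c[1]+60,c[0]-80:c[0]+80,::-1];cv2.imwrite('pics/t3.png',cv2.resize(a,None,fx=4,fy=4,interpolation=2))"
```

```text
[0.56054585 0.01198771 0.10461124] [-0.35  0.59  0.03]
```

View pics/t3.png

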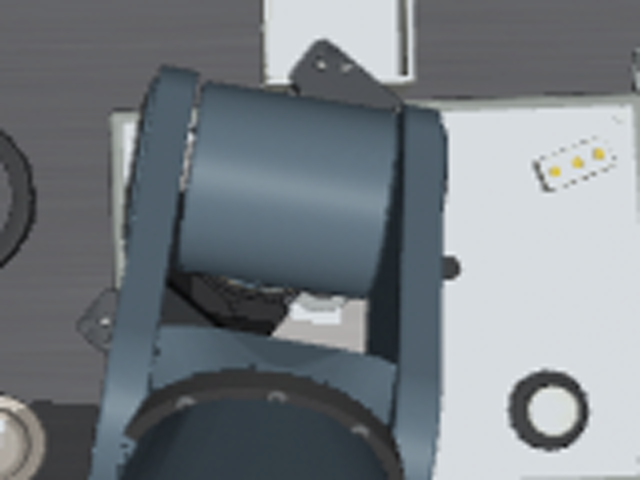

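Wrist view: the visible dots are at (326,192) and (386,195), and the lever's end just shows at (350,220). The arm blocks the top view. I'll predict where the lever's end should appear in the wrist view for each candidate angle.

```bash
cat >> h.py <<'E'
def wproj(d,X):
    p=d['R']@np.asarray(X)+d['t']; r=np.hypot(p[0],p[1]); t=np.arctan2(r,p[2])
    return np.array([d['fx']*t*p[0]/r+d['cx'],d['fy']*t*p[1]/r+d['cy']]).round(1)
def P(n,r,s,z):
    a=np.radians(90+YAW-30*n);u=np.array([np.cos(a),np.sin(a)]);return np.r_[AX+r*u+s*np.array([-u[1],u[0]]),z]
E
python3 -c "
from h import *
d=capture('wrist');cv2.imwrite('pics/wa.png',d['color'][:,:,::-1])
print('dots',[wproj(d,P(n,.07,0,.07)) for n in range(5)])
for n in [1.2,1.4,1.5,1.6,1.8,2,2.2]: print(n,[wproj(d,P(n,.055,s,.1)).tolist() for s in(.006,-.006)])
o=get_obs();R=o['tcp_rot'];
print('fingertip corners',[wproj(d,o['eef_pos']+R@[x,y,.019]).tolist() for x in(-.0095,.0095) for y in (-.015,.015)])
g=cv2.cvtColor(d['color'],cv2.COLOR_RGB2GRAY)
for r in range(206,226,2): print(r,g[r,300:400:4])
"
```

```text
dots [array([274.8, 218.8]), array([327.8, 192.5]), array([388. , 195.6]), array([432.2, 225.8]), array([448.7, 269.7])]
1.2 [[334.1, 233.2], [357.4, 230.7]]
1.4 [[345.3, 231.4], [368.6, 231.2]]
1.5 [[351.0, 230.9], [374.0, 231.9]]
1.6 [[356.6, 230.7], [379.4, 232.8]]
1.8 [[367.8, 231.2], [389.7, 235.4]]
2 [[378.6, 232.6], [399.4, 238.9]]
2.2 [[389.0, 235.1], [408.3, 243.3]]
fingertip corners [[299.9, 258.1], [351.7, 258.1], [299.1, 227.3], [352.8, 227.3]]
206 [166 168 169 168 169 166 169 165 160 171 172 172 168 172 172 169 170 166
 167 170 164 165 165 166 161]
208 [164 165 173 169 169 167 171 169 165 166 172 170 169 168 172 173 169 166
 163 166 169 164 167 163 162]
210 [164 168 166 170 169 170 165 170 167 160 170 171 171 170 173 170 169 172
 164 165 168 163 168 161 165]
212 [164 165 167 171 169 170 165 169 168 161 168 173 171 167 170 174 170 168
 166 164 168 169 167 166 162]
214 [170 166 167 168 170 169 167 168 169 165 163 174 170 170 170 171 170 166
 168 163 163 170 162 166 161]
216 [166 166 167 168 170 168 167 167 167 169 163 169 172 172 168 153 168 168
 169 164 162 166 166 166 166]
218 [161 168 166 169 170 169 167 167 166 170  89  58  58  43  41  83 170 171
 166 167 162 164 168 162 166]
220 [160 166 166 167 164 170 166 167 167 168  57   9   1   2  17  46 171 172
 166 168 161 157 160 153 153]
222 [ 31  27 155 163 167 168 167 165 165 170  64  11  13  18  17  10  29  24
  20  22  20  20  12  12  11]
224 [  9  20 114  90 167 167 170 169 166  88  39  24  13  22  19  17  20  14
  20  18  16  17  10  19  17]
```

```bash
python3 -c "
from h import *
d=capture('wrist');o=get_obs();print(o['eef_pos'],o['wrist_force'].round(2))
print('cam',(-d['R'].T@d['t']).round(3))
for n in [1,1.2,1.3,1.4,1.5,1.6,2]: print(n,[wproj(d,P(n,.055,s,z)).tolist() for z in (.1,.078) for s in(.006,-.006)])
cv2.imwrite('pics/wb.png',cv2.resize(d['color'][180:280,260:420,::-1],None,fx=5,fy=5,interpolation=2))
"
```

```text
[0.55998075 0.01224881 0.1044453 ] [-0.82  1.98 -0.07]
cam [0.603 0.064 0.248]
1 [[323.5, 235.8], [346.5, 231.2], [323.5, 222.2], [343.8, 218.1]]
1.2 [[334.4, 233.1], [357.7, 230.6], [333.1, 219.7], [353.7, 217.6]]
1.3 [[340.0, 232.1], [363.3, 230.7], [338.0, 218.8], [358.7, 217.7]]
1.4 [[345.6, 231.3], [368.9, 231.1], [343.0, 218.2], [363.6, 218.1]]
1.5 [[351.2, 230.8], [374.3, 231.8], [348.0, 217.8], [368.5, 218.7]]
1.6 [[356.9, 230.6], [379.7, 232.7], [353.0, 217.6], [373.2, 219.5]]
2 [[378.9, 232.5], [399.7, 238.8], [372.5, 219.4], [391.2, 225.2]]
```

View pics/wb.png

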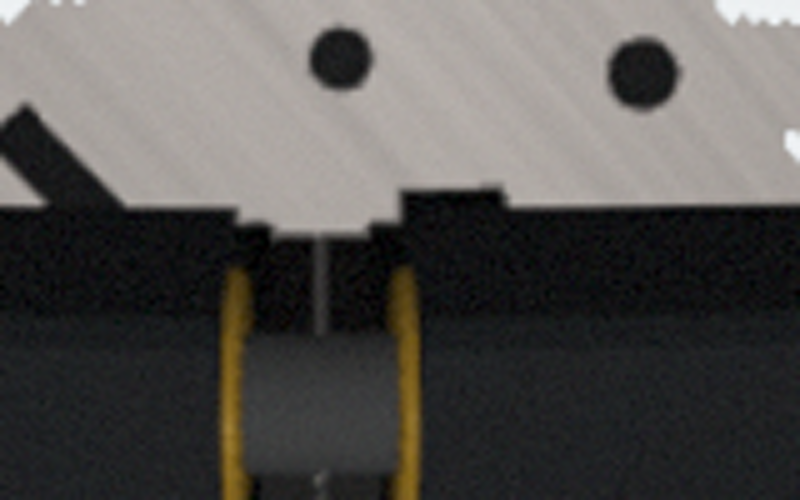

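The crop puts the lever's end at columns 340 to 361, row 218, so n≈1.34. The lever is riding the tooth and the true contact offset is about 15 mm. I'll go on to about n=1.62.

```bash
cat > look.py <<'E'
from h import *
import sys
n0,n1=map(float,sys.argv[1:3])
o=get_obs();print(o['clock'],o['eef_pos'],o['wrist_force'].round(2))
for k in np.arange(n0,n1+.01,.1): print(round(k,2),' '.join('%.2f'%v for v in lev(k,42,15,.104,o)))
d=capture('wrist');cv2.imwrite('pics/w_%s.png'%sys.argv[1],d['color'][:,:,::-1])
p=pinpoint('wrist','lever_tip')
for q in p[:1]:
    v=np.array(q['centre'])[:2]-AX;print('net n',q['confidence'],(90+YAW-np.degrees(np.arctan2(v[1],v[0])))/30,np.hypot(*v))
g=cv2.cvtColor(d['color'],cv2.COLOR_RGB2GRAY)
print('dark cols row220',[int(c) for c in np.flatnonzero(np.diff((g[220,200:460]<90).astype(int)))+201])
for n in np.arange(np.floor(n0),n1+.7,.5): print(n,[wproj(d,P(n,.055,s,.078)).tolist() for s in(.006,-.006)])
E
python3 look.py 1.4 1.7
```

```text
6.3 [0.55998075 0.01224881 0.1044453 ] [-0.82  1.98 -0.07]
1.4 -0.01 0.02 0.01 -0.00 -0.02 -0.03
1.5 0.00 0.08 0.01 -0.00 -0.02 2.97
1.6 0.02 0.14 0.01 -0.00 -0.02 5.97
1.7 0.03 0.19 0.01 -0.00 -0.02 8.97
net n 0.63 1.3999017679584251 0.057120574226805505
dark cols row220 [269, 285, 340, 362, 429, 439]
1.0 [[323.8, 222.2], [344.1, 218.1]]
1.5 [[348.3, 217.8], [368.8, 218.7]]
2.0 [[372.9, 219.4], [391.5, 225.2]]
```

move_arm --increments "0 0.05 0.01 0 0 1.5; 0 0.08 0.01 0 0 3; 0.01 0.11 0.01 0 0 4.5; 0.02 0.14 0.01 0 0 6; 0.02 0.14 0.01 0 0 6; 0.02 0.14 0.01 0 0 6"

```text
clock: 6.9
eef_pos: [0.5651, 0.0087, 0.104]
tcp_rot: [[0.734, 0.679, 0.001], [0.679, -0.734, -0.0], [0.0, 0.001, -1.0]]
wrist_force: [0.4, -0.2, 0.1]
grip_width: 0.001
gripper_force: 0.0
```

```bash
python3 look.py 1.6 2.7
```

```text
6.9 [0.56508724 0.00869534 0.10402587] [ 0.35 -0.19  0.12]
1.6 0.00 -0.02 0.00 0.04 -0.01 -0.03
1.7 0.02 0.04 0.00 0.04 -0.01 2.97
1.8 0.03 0.09 0.00 0.04 -0.02 5.97
1.9 0.05 0.15 0.00 0.04 -0.02 8.97
2.0 0.06 0.21 0.00 0.04 -0.02 11.97
2.1 0.06 0.27 0.00 0.04 -0.02 14.97
2.2 0.07 0.32 0.00 0.04 -0.02 17.97
2.3 0.07 0.38 0.00 0.04 -0.02 20.97
2.4 0.06 0.44 0.00 0.04 -0.02 23.97
2.5 0.06 0.50 0.00 0.04 -0.02 26.97
2.6 0.05 0.56 0.00 0.04 -0.02 29.97
2.7 0.04 0.61 0.00 0.04 -0.03 32.97
net n 0.51 1.6682427518331087 0.05480775492574019
dark cols row220 [249, 266, 345, 367, 417, 431]
1.0 [[311.6, 224.7], [331.3, 218.6]]
1.5 [[335.5, 217.8], [356.2, 216.7]]
2.0 [[360.4, 217.0], [380.2, 221.0]]
2.5 [[384.0, 222.3], [400.9, 230.7]]
3.0 [[403.9, 232.8], [416.7, 244.8]]
```

move_arm --increments "0 0 0 0 0 0; 0 0 0 0 0 0; 0 0 0 0 0 0"

```text
clock: 7.25
eef_pos: [0.5647, 0.009, 0.104]
tcp_rot: [[0.734, 0.68, 0.0], [0.68, -0.734, -0.0], [-0.0, 0.0, -1.0]]
wrist_force: [0.1, 0.3, -0.9]
grip_width: 0.007
gripper_force: 0.0
```

```bash
python3 look.py 1.6 1.7
```

```text
7.25 [0.56467122 0.00900241 0.10400766] [ 0.13  0.34 -0.92]
1.6 0.00 -0.01 0.00 0.00 0.00 -0.02
1.7 0.02 0.05 0.00 0.00 0.00 2.98
net n 0.44 2.11244192384667 0.05747390712314583
dark cols row220 [250, 267, 360, 381, 417, 431]
1.0 [[312.4, 224.5], [332.2, 218.5]]
1.5 [[336.4, 217.7], [357.1, 216.6]]
2.0 [[361.3, 216.9], [381.0, 220.9]]
```

The lever has clicked to dot 2 (columns 360 to 381, prediction 361 to 381). Next click.

move_arm --increments "0.03 0.09 0 0 0 6; 0.05 0.15 0 0 0 9; 0.06 0.21 0 0 0 12; 0.06 0.27 0 0 0 15; 0.07 0.33 0 0 0 18; 0.07 0.38 0 0 0 21; 0.06 0.44 0 0 0 24; 0.06 0.5 0 0 0 27; 0.05 0.56 0 0 0 30; 0.05 0.56 0 0 0 30; 0.05 0.56 0 0 0 30; 0.05 0.56 0 0 0 30"

```text
clock: 8.35
eef_pos: [0.5812, -0.0061, 0.1039]
tcp_rot: [[0.975, 0.223, -0.0], [0.223, -0.975, -0.0], [-0.0, -0.0, -1.0]]
wrist_force: [0.1, -0.4, 0.1]
grip_width: 0.009
gripper_force: 0.0
```

```bash
python3 look.py 2.6 3.7
```

```text
8.35 [ 0.58120858 -0.00605946  0.10394445] [ 0.12 -0.43  0.1 ]
2.6 0.01 0.01 -0.00 -0.00 0.02 0.04
2.7 0.03 0.06 -0.00 -0.00 0.02 3.04
2.8 0.04 0.12 -0.00 -0.00 0.02 6.04
2.9 0.05 0.18 -0.00 -0.00 0.02 9.04
3.0 0.06 0.24 -0.00 -0.00 0.02 12.04
3.1 0.07 0.29 -0.00 -0.00 0.02 15.04
3.2 0.07 0.35 -0.00 -0.00 0.02 18.04
3.3 0.07 0.41 -0.00 0.00 0.02 21.04
3.4 0.07 0.47 -0.00 0.00 0.02 24.04
3.5 0.06 0.53 -0.00 0.00 0.02 27.04
3.6 0.05 0.58 -0.00 0.00 0.02 30.04
3.7 0.04 0.64 -0.00 0.00 0.02 33.04
net n 0.54 2.8050037978925815 0.05587933428379403
dark cols row220 [261, 270, 348, 370, 417, 432]
2.0 [[313.5, 222.9], [333.3, 216.8]]
2.5 [[337.5, 216.0], [358.3, 215.0]]
3.0 [[362.5, 215.3], [382.2, 219.3]]
3.5 [[386.0, 220.6], [402.9, 229.1]]
4.0 [[406.0, 231.2], [418.7, 243.2]]
```

move_arm --increments "0 0 0 0 0 0; 0 0 0 0 0 0; 0 0 0 0 0 0; 0 0 0 0 0 0"

```text
clock: 8.78
eef_pos: [0.5814, -0.0061, 0.104]
tcp_rot: [[0.975, 0.222, 0.0], [0.222, -0.975, -0.0], [0.0, 0.0, -1.0]]
wrist_force: [0.3, -0.2, -0.3]
grip_width: 0.003
gripper_force: 0.0
```

```bash
python3 look.py 2.6 3.7
```

```text
8.7833 [ 0.58138447 -0.00607407  0.10400696] [ 0.27 -0.17 -0.27]
2.6 0.00 0.01 0.00 0.00 -0.00 -0.02
2.7 0.02 0.06 0.00 0.00 -0.00 2.98
2.8 0.04 0.12 0.00 0.00 -0.00 5.98
2.9 0.05 0.18 0.00 0.00 -0.00 8.98
3.0 0.06 0.23 0.00 0.00 -0.00 11.98
3.1 0.07 0.29 0.00 0.00 -0.00 14.98
3.2 0.07 0.35 0.00 0.00 -0.00 17.98
3.3 0.07 0.41 0.00 0.00 -0.00 20.98
3.4 0.07 0.47 0.00 0.00 -0.00 23.98
3.5 0.06 0.53 0.00 0.00 -0.00 26.98
3.6 0.05 0.58 0.00 0.00 -0.00 29.98
3.7 0.04 0.64 0.00 0.00 -0.00 32.98
net n 0.53 2.8518193784214487 0.05764416709433835
dark cols row220 [261, 269, 352, 375, 417, 432]
2.0 [[313.4, 223.1], [333.2, 217.0]]
2.5 [[337.4, 216.3], [358.2, 215.2]]
3.0 [[362.4, 215.5], [382.1, 219.4]]
3.5 [[385.9, 220.7], [402.7, 229.2]]
4.0 [[405.8, 231.4], [418.6, 243.4]]
```

move_arm --increments "0 0 0 0 0 0; 0 0 0 0 0 0; 0 0 0 0 0 0; 0 0 0 0 0 0; 0 0 0 0 0 0; 0 0 0 0 0 0"

```text
clock: 9.38
eef_pos: [0.5814, -0.0061, 0.104]
tcp_rot: [[0.975, 0.222, -0.0], [0.222, -0.975, -0.0], [-0.0, 0.0, -1.0]]
wrist_force: [0.1, -1.0, -0.0]
grip_width: 0.005
gripper_force: 0.0
```

```bash
python3 look.py 2.6 2.7
```

```text
9.3833 [ 0.58139467 -0.00609071  0.10397697] [ 0.08 -1.01 -0.03]
2.6 0.00 0.01 -0.00 0.00 0.00 -0.03
2.7 0.02 0.06 -0.00 0.00 0.00 2.97
net n 0.58 2.8554350360110745 0.056630115662957996
dark cols row220 [261, 269, 352, 375, 417, 432]
2.0 [[313.4, 223.2], [333.1, 217.1]]
2.5 [[337.4, 216.3], [358.1, 215.2]]
3.0 [[362.3, 215.5], [382.0, 219.5]]
```

```bash
cat >> h.py <<'E'
def dots(d):
    g=cv2.cvtColor(d['color'],cv2.COLOR_RGB2GRAY); S=[];L=[]
    for n in range(1,7):
        c=wproj(d,P(n,.07,0,.07)); x,y=c.round().astype(int)
        if y>222: continue
        m=(g[y-14:y+15,x-16:x+17]<100).astype(np.uint8); k,l,s,ce=cv2.connectedComponentsWithStats(m)
        for i in range(1,k):
            if 40<s[i,4]<500 and s[i,0]>0 and s[i,1]>0 and s[i,0]+s[i,2]<33 and s[i,1]+s[i,3]<29: print('dot',n,'pred',c,'seen',(ce[i]+[x-16,y-14]).round(1))
E
python3 -c "
from h import *
d=capture('wrist');dots(d)
print([(n,wproj(d,P(n,.07,0,.07)).tolist()) for n in range(1,7)])
cv2.imwrite('pics/wc.png',cv2.resize(d['color'][150:300,220:460,::-1],None,fx=3.3,fy=3.3,interpolation=2))
"
```

```text
dot 2 pred [315.4 192.9] seen [314.  192.4]
dot 3 pred [376.4 189.8] seen [375.4 189.1]
[(1, [266.1, 224.3]), (2, [315.4, 192.9]), (3, [376.4, 189.8]), (4, [425.5, 215.8]), (5, [448.0, 258.6]), (6, [442.5, 303.6])]
```

View pics/wc.png

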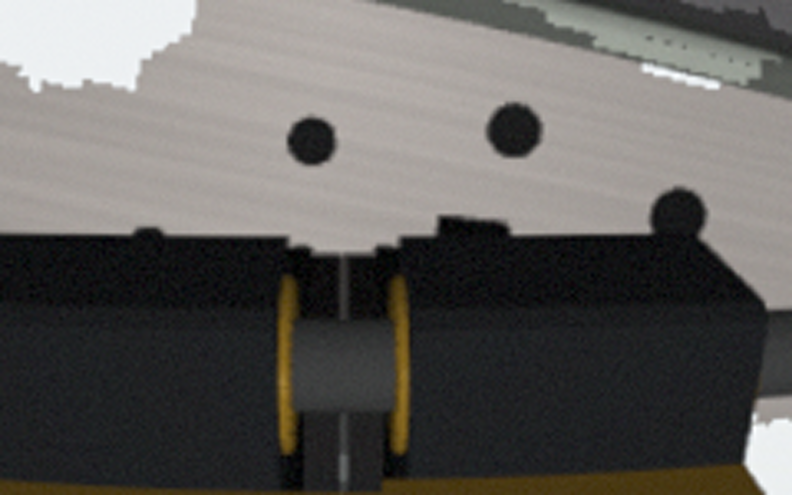

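Supply has not moved: the dots sit at their predicted places. The lever's end spans columns 352 to 375, so it has settled slightly short of dot 3, near 2.83. I'll nudge it up to dot 3 and look.

move_arm --increments "0.02 0.06 0 0 0 3; 0.04 0.12 0 0 0 6; 0.05 0.18 0 0 0 9; 0.06 0.21 0 0 0 10.5; 0.06 0.23 0 0 0 12; 0.06 0.23 0 0 0 12; 0.06 0.23 0 0 0 12"

```text
clock: 10.12
eef_pos: [0.5857, -0.0145, 0.104]
tcp_rot: [[1.0, 0.015, -0.0], [0.015, -1.0, 0.0], [-0.0, -0.0, -1.0]]
wrist_force: [0.3, 0.7, 0.1]
grip_width: 0.01
gripper_force: 0.0
```

```bash
python3 look.py 3.0 3.7
```

```text
10.1167 [ 0.58568219 -0.01448813  0.10397448] [0.33 0.66 0.14]
3.0 0.00 0.01 -0.00 -0.00 0.01 0.00
3.1 0.02 0.06 -0.00 -0.00 0.01 3.00
3.2 0.04 0.12 -0.00 -0.00 0.01 6.00
3.3 0.05 0.17 -0.00 -0.00 0.01 9.00
3.4 0.06 0.23 -0.00 -0.00 0.01 12.00
3.5 0.06 0.29 -0.00 -0.00 0.01 15.00
3.6 0.07 0.35 -0.00 -0.00 0.01 18.00
3.7 0.07 0.41 -0.00 -0.00 0.01 21.00
net n 0.45 2.9031446957794107 0.058323923050494386
dark cols row220 [341, 364]
3.0 [[342.0, 215.3], [362.7, 215.2]]
3.5 [[366.9, 215.7], [386.2, 220.7]]
4.0 [[389.9, 222.2], [406.0, 231.5]]
```

The lever is at dot 3 (columns 341 to 364). Now the last click, gently.

move_arm --increments "0.02 0.06 0 0 0 3; 0.04 0.12 0 0 0 6; 0.05 0.17 0 0 0 9; 0.06 0.23 0 0 0 12; 0.06 0.26 0 0 0 13.5; 0.06 0.29 0 0 0 15; 0.06 0.32 0 0 0 16.5; 0.07 0.35 0 0 0 18; 0.07 0.35 0 0 0 18; 0.07 0.35 0 0 0 18; 0.07 0.35 0 0 0 18; 0.07 0.35 0 0 0 18"

```text
clock: 11.22
eef_pos: [0.5887, -0.0285, 0.104]
tcp_rot: [[0.955, -0.296, -0.0], [-0.296, -0.955, -0.0], [-0.0, 0.0, -1.0]]
wrist_force: [0.4, -0.1, 1.1]
grip_width: 0.004
gripper_force: 0.0
```

```bash
python3 look.py 3.6 4.1
```

```text
11.2167 [ 0.5887335  -0.02852554  0.10398225] [ 0.36 -0.1   1.11]
3.6 -0.01 -0.00 -0.00 0.00 0.00 -0.02
3.7 0.01 0.05 -0.00 0.00 0.00 2.98
3.8 0.03 0.11 -0.00 0.00 0.00 5.98
3.9 0.04 0.17 -0.00 0.00 0.00 8.98
4.0 0.05 0.22 -0.00 0.00 0.00 11.98
4.1 0.06 0.28 -0.00 0.00 0.00 14.98
net n 0.54 3.7691612605701144 0.05758584895614548
dark cols row220 [258, 268, 347, 370, 415, 432]
3.0 [[311.9, 222.7], [331.7, 216.6]]
3.5 [[336.0, 215.8], [356.7, 214.7]]
4.0 [[361.0, 215.0], [380.7, 219.0]]
4.5 [[384.5, 220.3], [401.5, 228.8]]
```

move_arm --increments "0 0 0 0 0 0; 0 0 0 0 0 0; 0 0 0 0 0 0; 0 0 0 0 0 0; 0 0 0 0 0 0"

```text
clock: 11.73
eef_pos: [0.5888, -0.0285, 0.104]
tcp_rot: [[0.955, -0.296, -0.0], [-0.296, -0.955, -0.0], [-0.0, 0.0, -1.0]]
wrist_force: [0.4, -1.2, 0.7]
grip_width: 0.007
gripper_force: 0.0
```

```bash
python3 look.py 3.6 4.1
```

```text
11.7333 [ 0.58875015 -0.02847527  0.10396611] [ 0.43 -1.23  0.71]
3.6 -0.01 -0.00 -0.00 0.00 0.00 -0.02
3.7 0.01 0.05 -0.00 0.00 0.00 2.98
3.8 0.03 0.11 -0.00 0.00 0.00 5.98
3.9 0.04 0.17 -0.00 0.00 0.00 8.98
4.0 0.05 0.23 -0.00 0.00 0.00 11.98
4.1 0.06 0.28 -0.00 0.00 0.00 14.98
net n 0.48 3.699955736432211 0.0553968410651726
dark cols row220 [258, 269, 347, 370, 415, 432]
3.0 [[312.0, 222.7], [331.8, 216.6]]
3.5 [[336.1, 215.8], [356.8, 214.7]]
4.0 [[361.0, 215.0], [380.8, 219.0]]
4.5 [[384.6, 220.3], [401.5, 228.8]]
```

It has settled short again, at about 3.73. I'll nudge it on to dot 4.

move_arm --increments "0.01 0.05 0 0 0 3; 0.03 0.11 0 0 0 6; 0.04 0.17 0 0 0 9; 0.05 0.2 0 0 0 10.5; 0.05 0.23 0 0 0 12; 0.05 0.23 0 0 0 12; 0.05 0.23 0 0 0 12"

```text
clock: 12.42
eef_pos: [0.5882, -0.0378, 0.104]
tcp_rot: [[0.873, -0.487, 0.001], [-0.487, -0.873, 0.0], [0.0, -0.0, -1.0]]
wrist_force: [0.0, 1.0, -0.8]
grip_width: 0.006
gripper_force: 0.4
```

```bash
python3 look.py 4.0 4.2
```

```text
12.4167 [ 0.58818914 -0.03778695  0.10404061] [ 0.04  0.97 -0.81]
4.0 -0.01 0.00 0.00 -0.02 -0.03 0.00
4.1 0.01 0.06 0.00 -0.02 -0.03 3.00
4.2 0.03 0.11 0.00 -0.02 -0.03 6.00
net n 0.48 3.919150684459337 0.05710945630979158
dark cols row220 [205, 340, 363]
4.0 [[340.7, 214.8], [361.4, 214.8]]
4.5 [[365.6, 215.3], [384.9, 220.3]]
```

The lever is on dot 4 (columns 340 to 363, prediction 341 to 361). I'll back off sideways, then rise.

move_arm --increments "0 -0.15 0 0 0 0; 0 -0.35 0 0 0 0; 0 -0.4 -0.5 0 0 0; 0 -0.4 -1.2 0 0 0; 0 -0.4 -1.5 0 0 0; 0 -0.4 -1.5 0 0 0; 0 -0.4 -1.5 0 0 0"

```text
clock: 13.1
eef_pos: [0.5961, -0.0234, 0.1644]
tcp_rot: [[0.873, -0.487, 0.001], [-0.487, -0.873, -0.0], [0.001, -0.0, -1.0]]
wrist_force: [0.4, -0.5, -0.9]
grip_width: 0.01
gripper_force: 0.0
```

```bash
python3 look.py 4.0 4.0; python3 -c "
from h import *
B=[.4653,-.1518]
for z in (.165,.112,.0995): print(row(B+[z],YAW-30))
for i in range(2):
  d=capture('wrist')
  for l in ['output_top','lever_tip']: print(l,[(q['centre'],q['confidence']) for q in pinpoint('wrist',l)[:2]])
print(P(4,.055,0,.089))
dots(d)"
```

```text
13.1 [ 0.59614308 -0.02337254  0.16444421] [ 0.36 -0.52 -0.93]
4.0 -0.01 0.41 1.51 -0.02 -0.07 0.02
net n 0.73 3.297788740593909 0.15323005579846266
dark cols row220 [357, 367, 371, 376, 428, 437]
4.0 [[358.0, 191.5], [373.4, 191.6]]
4.5 [[376.5, 192.0], [390.9, 195.9]]
[-1.26  4.38 -0.05  0.04  0.13 -0.  ]
[-1.26  4.38  1.28  0.04  0.13 -0.  ]
[-1.26  4.38  1.59  0.04  0.13 -0.  ]
output_top [([0.4673, -0.1529, 0.0854], 0.46), ([0.5959, -0.0619, 0.0881], 0.2)]
lever_tip [([0.5956, -0.055, 0.0885], 0.98)]
output_top [([0.4664, -0.1521, 0.0863], 0.7)]
lever_tip [([0.5942, -0.0573, 0.0874], 0.76), ([0.6033, -0.1711, 0.0683], 0.22)]
[ 0.59202476 -0.05710714  0.089     ]
dot 2 pred [287.  212.6] seen [285.9 213.1]
dot 3 pred [318.9 181.1] seen [317.6 181.4]
dot 4 pred [364.  169.3] seen [362.8 169.5]
dot 5 pred [406.9 181.5] seen [406.  181.6]
```

move_arm --increments "-1.26 4.38 0 0 0 0; -1.26 4.38 0 0 0 0; -1.26 4.38 0 0 0 0; -1.26 4.38 0 0 0 0; -1.26 4.38 0 0 0 0; -1.26 4.38 0 0 0 0; -1.26 4.38 0 0 0 0; -1.26 4.38 0 0 0 0; -1.26 4.38 0 0 0 0; -1.26 4.38 0 0 0 0"

```text
clock: 14.33
eef_pos: [0.4672, -0.1514, 0.1639]
tcp_rot: [[0.874, -0.486, 0.0], [-0.486, -0.874, -0.0], [0.0, -0.0, -1.0]]
wrist_force: [-0.7, -0.0, 0.6]
grip_width: 0.005
gripper_force: 0.0
```

```bash
python3 -c "
from h import *
B=[.4653,-.1518];o=get_obs();print(o['eef_pos'])
for z in (.165,.112,.1,.0985): print(row(B+[z],YAW-30))
d=capture('top');cv2.imwrite('pics/t5full.png',d['color'][:,:,::-1]);print([(q['centre'],q['confidence']) for q in pinpoint('top','lever_tip')[:2]])
c=proj(d,[.53,-.06,.08]).astype(int);a=d['color'][c[1]-70:c[1]+70,c[0]-90:c[0]+90,::-1];cv2.imwrite('pics/t5.png',cv2.resize(a,None,fx=4,fy=4,interpolation=2))
"
```

```text
[ 0.4672141  -0.1514454   0.16393537]
[-0.04  0.03 -0.03 -0.01 -0.03  0.08]
[-0.04  0.03  1.3  -0.01 -0.03  0.08]
[-0.04  0.03  1.6  -0.01 -0.03  0.08]
[-0.04  0.03  1.64 -0.01 -0.03  0.08]
[([0.5945, -0.0549, 0.0907], 0.82)]
```

View pics/t5.png

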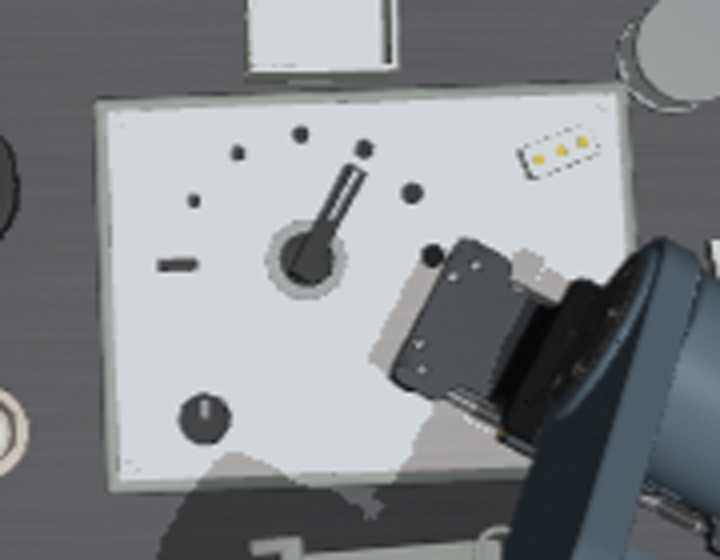

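The top view shows the lever pointing at dot 4: tip at (355,170), dot at (364,149). The trimmer is unchanged, and so is everything else in the crop. Now I'll press the button.

move_arm --increments "-0.04 0.03 0.5 0 0 0; -0.04 0.03 1 0 0 0; -0.04 0.03 1.25 0 0 0; -0.04 0.03 1.35 0 0 0; -0.04 0.03 1.45 0 0 0; -0.04 0.03 1.53 0 0 0; -0.04 0.03 1.6 0 0 0; -0.04 0.03 1.6 0 0 0; -0.04 0.03 1.6 0 0 0"

```text
clock: 15.18
eef_pos: [0.4642, -0.1519, 0.1013]
tcp_rot: [[0.873, -0.488, 0.0], [-0.488, -0.873, 0.0], [0.0, -0.0, -1.0]]
wrist_force: [-2.0, 3.4, 9.5]
grip_width: 0.003
gripper_force: 4.7
```

move_arm --increments "0 0 0.03 0 0 0; 0 0 0.03 0 0 0; 0 0 0.03 0 0 0; 0 0 0.03 0 0 0"

```text
clock: 15.52
eef_pos: [0.4642, -0.1519, 0.1012]
tcp_rot: [[0.873, -0.488, 0.001], [-0.488, -0.873, -0.0], [0.001, -0.0, -1.0]]
wrist_force: [-3.0, 3.8, 17.6]
grip_width: 0.007
gripper_force: 9.2
```

move_arm --increments "0 0 -0.15 0 0 0; 0 0 -0.4 0 0 0; 0 0 -0.9 0 0 0; 0 0 -1.6 0 0 0; 0 0 -2.2 0 0 0; 0 0 -3 0 0 0; 0 0 -3 0 0 0; -1.5 0 -3 0 0 0; -1.5 2 -3 0 0 0; -1.5 3 -3 0 0 0; -1.5 3 -3 0 0 0; -1.5 3 -3 0 0 0"

```text
clock: 16.52
eef_pos: [0.3515, -0.2334, 0.2193]
tcp_rot: [[0.87, -0.493, 0.001], [-0.493, -0.87, -0.005], [0.004, 0.004, -1.0]]
wrist_force: [1.0, 0.2, -0.4]
grip_width: 0.007
gripper_force: 0.0
```

```bash
python3 -c "
from h import *
o=get_obs();print(o['clock'],o['eef_pos'],o['wrist_force'].round(1))
for c in ['top','scene']:
  d=capture(c)
  for l in ['supply','output_top','lever_tip','trimmer_top']: print(c,l,[(q['centre'],round(q['confidence'],2)) for q in pinpoint(c,l)[:1]])
  if c=='top': cv2.imwrite('pics/t6.png',cv2.resize(d['color'][120:320,240:520,::-1],None,fx=2.8,fy=2.8,interpolation=2))
"
```

```text
16.5167 [ 0.35149448 -0.23339987  0.2193137 ] [ 1.   0.2 -0.4]
top supply [([0.5323, -0.0642, 0.001], 0.64)]
top output_top [([0.4673, -0.1533, 0.0867], 0.55)]
top lever_tip [([0.5924, -0.0538, 0.0906], 0.49)]
top trimmer_top [([0.4617, 0.0296, 0.0899], 0.48)]
scene supply [([0.5329, -0.0654, 0.0029], 0.98)]
scene output_top [([0.4663, -0.1527, 0.0889], 0.55)]
scene lever_tip []
scene trimmer_top [([0.4578, 0.0297, 0.0856], 0.46)]
```

View pics/t6.png

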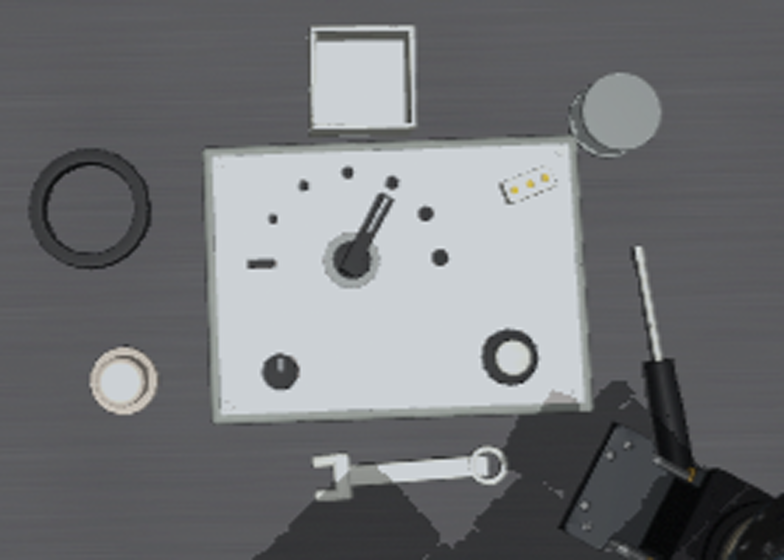

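The final view shows the lever at dot 4 (tip (386,197), dot (392,183)) and the button up at (513,357). Nothing else has shifted and the arm is clear, so I'll hand in.

```bash
python3 -c "
from workcell import *
print(job_done())"
```

```text
the job is handed in; nothing more can be done
None
```

The job is handed in at about 17 s of the 51 s limit: the lever was pushed click by click from dot 1 to dot 4 (it settled short of dots 3 and 4 and was nudged on to each), then the button was pressed fully down and released, and the last top view shows nothing else disturbed.

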